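# Lock a gas filter cartridge into a sleeve coupler

## Robot

A 6-joint arm with a two-finger parallel gripper is mounted at the origin on the work surface. World frame = base frame: x ahead of the robot, y to its left, z up, the work surface at z = 0. Lengths are in mm, angles in rad, forces in N, time in s.
With the tool pointing down it reaches from about 275 to 1000 mm from the base axis. Payload 8.4 kg.
Tool frame: the origin (TCP) lies midway between the tips of the shut fingers; the grasp point (between the pads) lies 19 mm behind it; z points along the fingers, y is the line along which they close (so a half turn about z gives the same grasp; the last joint's range is limited). The gripper opens to 85 mm and grips with 20 to 120 N. Pads are 22 mm wide; open, the fingers measure 114 mm over their backs; the gripper's body (76 mm by 85 mm) begins 54 mm behind the grasp point. The pads swing forward as they close: fully open they stand 13 mm farther back than shut.
Start: joints at [-1.159, 0.353, 1.633, -0, 1.155, -0.002], TCP at [251.306, -572.253, 231.281] pointing down, gripper open.
Joint ranges: [-2.63, 2.63], [-0.92, 2.1], [0.06, 2.66], [-1.3, 4.44], [0, 2.69], [-3.02, 3.02]. Speed limits (rad/s): [2.22, 2.22, 2.79, 3.14, 3.14, 3.14].

## Interface

Orientations are given as [roll, pitch, yaw] about the fixed x, y, z axes, in that order (R = Rz(yaw) Ry(pitch) Rx(roll)).
In Python, from rig import r gives the robot as it stands.
- The arm moves only by the shell command python3 -m inch 'ROWS' [OPENING] [FORCE]. ROWS is JSON, a list that holds one entry, the list of rows, each a list of 6 numbers: the shift along the tool's x, y, z scaled (see below), then the turn, a rotation vector about the tool's x, y, z scaled (see below). In form: [[[tx, ty, tz, wx, wy, wz], ...]]. A call has 1 to 8 rows; each row is the pose to reach, as a shift and turn from the pose commanded when the call began, along the tool's axes at that moment, turning the shorter way round; what a row does not reach only later rows make up. The controller multiplies each number of a shift by 20 cm and each number of a turn by pi rad. A row lasts 1/12 s, in which the tool goes at most 41.7 mm and 7.16 degrees, less where a joint would pass 70% of its speed; a pose out of reach is approached as far as the arm can. A call with a number of a shift or a turn outside -1 to 1 is refused whole. A call with a gripper value outside its range is refused whole. OPENING is the gripper's target within -1 to 1 (fully open at 1, half-way at 0, shut at -1), set as the call begins (- or left out, the last holds). The fingers move at their own pace and stop on an object; FORCE is the grip in N (left out, the last holds). Time passes only in rows, so rows that repeat a pose let the fingers close. It gives the time, the measured TCP pose, the force, the opening and the grip force at its end, in the units of the state.
- r.sense(): the state, without advancing time (a new reading comes with each control period).
- r.grab_frame(name): name is "scene" or "top" or "wrist"; returns the picture (480x640x3 uint8, red, green, blue); there is no depth.
- r.camera_info(name): a dict with "K" (3x3 intrinsics, pixels), "rvec" (rotation vector, rad) and "tvec" (3), from world to camera coordinates, as OpenCV has them; the wrist camera has in their place "mount" (4x4, takes a point from camera to tool coordinates, whose origin is the TCP and whose axes are the flange's). Camera axes: x right, y down, z forward; pixel columns grow to the right and rows downward; lengths in mm; the calibration is good to about 2 mm. A picture is of the moment at which its call begins: read the wrist's pose just before it. camera_info takes no time and is no camera call.
- r.sign_off(): hands the job in; it is judged then, once.
The state is a dict: "clock": time; "qpos": joint angles; "qvel": joint speeds; "joint_efforts": joint torques, N m; "eef_pos": TCP position; "tcp_rot": TCP orientation; "contact_force": force on the tool from outside, world axes, zero at the start; "wrist_torque": the same for the moment, N m; "opening": opening from 0.0 (shut) to 1.0 (fully open); "grasp_force": force on a finger pad.
Only numpy, scipy, OpenCV 4.12 (cv2) and the standard library are available. Lean on these libraries where they do the work, as an engineer would, in place of code of your own. Each camera call takes 0.05 s, during which the arm holds its last target. There are 200 camera calls.

## Task

Fit the green-banded gas filter cartridge to the manifold: set it upright, nose down, in the mouth of the sleeve coupler and let go once it stands there on the catches (lower it in, do not drop it). Then pull the coupler's sleeve fully back, which is downwards, by its red handle so that the cartridge sinks fully home, and let the sleeve spring forward again to lock it. Leave the other two cartridges in the rack and all other things on the bench where they are.

Things in the scene. Friction and masses are not known exactly. Their poses are not given: they have to be found in the camera images.
- green_cartridge: Cartridge to fit: white round body, green band and green top disc, steel nose; 113 mm tall, 0.2-0.34 kg. Origin: centre of the nose's lower end, z up its axis. Nose 28 mm diameter, 0-55 mm (lowest 7 mm tapered to 22; groove of 13 mm diameter at 11-19 mm); collar 36 mm diameter, 55-63 mm; body 44 mm diameter, 63-113 mm (grip here). Starts upright in a rack hole, nose in, collar on the rack's top.
- orange_cartridge: Same shape and size with an orange band and disc; stands in another hole of the rack. Stays there.
- blue_cartridge: Same shape and size with a blue band and disc; stands in another hole of the rack. Stays there.
- rack: Fixed grey block, 85 mm (its x) by 250 mm (its y) by 60 mm high, three through holes of 32 mm in a row along its y, 80 mm apart. Origin: centre of its underside. The cartridge bodies stand 36 mm apart along the row; across the row (its x) both sides are open.
- manifold: Fixed white block, about 150 by 120 mm, 35 mm high, with an upright coupler: steel tube, 40 mm outer diameter, bore 31 mm, open at the top. Origin: on the bench under the coupler's axis. The sleeve's red handle points to its -x; a gauge (top 80 mm above the bench) and a black knob (top 69 mm) stand on its +x side, 44 mm or more from the axis.
- mouth (a point): Centre of the coupler's mouth (upper rim of the tube), 100 mm above the bench; z up. With the sleeve forward, four catches cross the bore 37.5 mm below it: a cartridge lowered in stands on them, origin 37.5 mm below the mouth, held loosely upright by the bore, and cannot be pushed farther.
- seat (a point): On the coupler's axis, 55 mm below the mouth: where the cartridge's origin lies when fully home (collar on the tube's rim); z up. Standing on the catches its origin is 17.5 mm above this point.
- sleeve (a joint): How far the sleeve is pulled back (down), m: 0 = fully forward (up), 0.018 = fully back. A spring pushes it forward, about 5 N at 0, 12 N at 0.018. The catches draw back with it and the cartridge falls home by its own weight once it is beyond about 0.011. Released with the cartridge home, it springs to 0 and the catches enter the groove.
- sleeve_grip (a point): Point in the upright red fin ending the sleeve's handle, 85 mm from the coupler's axis to the manifold's -x, 10 mm below the fin's top; 110 mm above the bench with the sleeve forward, 92 mm when back. Fin 12 mm thick (manifold's y), 22 mm long (x), 35 mm high, free on both sides: pinch from above or push down. Sleeve: aluminium ring, 58 mm diameter, top 6 mm above the mouth when forward.
- wash_bottle: White closed bottle with a red cap, 68 mm diameter, 170 mm tall, loose; origin at the centre of its underside. Bystander.
- spanner: Steel spanner 170 mm long lying on the bench, loose. Bystander.
- beaker: Glass beaker 72 mm diameter, 95 mm tall, loose; origin at the centre of its underside. Bystander.
- glove_box: Blue carton 120 by 220 by 70 mm, loose; origin at the centre of its underside. Bystander.
- reagent: Amber jar with a blue cap, 60 mm diameter, 120 mm tall, loose; origin at the centre of its underside. Bystander.
- driver: Screwdriver 180 mm long lying on the bench, loose. Bystander.
Things that resemble listed ones, but are neither listed nor needed, are in the scene too. Of the things that look like the manifold, take the one that is farthest to the robot's left at the start.

How it is judged (in metres and radians):
On the way, in this order (a step that is already met when the one before it is completed fails the run):
1. the green cartridge has been let go standing in the coupler's mouth on the catches (horizontal distance between green_cartridge and seat below 0.006 m and z of green_cartridge in the frame of seat between 0.012 and 0.024 m and angle between green_cartridge's own z axis and vertical below 0.15 rad and contact force between the fingers and green_cartridge below 0.05 N), for 0.2 s.
2. the sleeve is pulled back and the cartridge has sunk home (value of joint sleeve above 0.011 m and horizontal distance between green_cartridge and seat below 0.006 m and z of green_cartridge in the frame of seat below 0.004 m), for 0.1 s.
At the end, for the whole second after the job is handed in: The green cartridge is home in the coupler: its origin within 3 mm in height and 5 mm sideways of the seat, upright within 0.08 rad, at rest; the sleeve is forward (joint below 2 mm); the other cartridges are within 15 mm and the other bench things within 30 mm of where they started (horizontal distance between green_cartridge and seat below 0.005 m and z of green_cartridge in the frame of seat between -0.003 and 0.003 m and angle between green_cartridge's own z axis and vertical below 0.08 rad and value of joint sleeve below 0.002 m and linear speed of green_cartridge below 0.02 m/s and distance of each of orange_cartridge, blue_cartridge from where it was at the start of the episode below 0.015 m and distance of each of wash_bottle, spanner, beaker, glove_box, reagent, driver from where it was at the start of the episode below 0.03 m); the robot touches nothing.
It fails at once if the cartridge is dropped into the coupler from more than about 15 mm above the catches (horizontal distance between green_cartridge and seat below 0.03 m and z of green_cartridge in the frame of seat above 0.033 m and contact force between anything else and green_cartridge below 0.02 N).
It fails at once if another cartridge is lifted or pushed over (distance of any of orange_cartridge, blue_cartridge from where it was at the start of the episode above 0.02 m or angle between any of orange_cartridge, blue_cartridge's own z axis and vertical above 0.3 rad).
It fails at once if a bystander on the bench is knocked away (distance of any of wash_bottle, spanner, beaker, glove_box, reagent, driver from where it was at the start of the episode above 0.04 m).
It also fails if it takes over 56 s, if anything falls off the work surface, if the arm or the gripper's body presses on something with over 40 N, if the wrist force passes 120 N, or if a joint passes its speed limit or range.

## Working session

There is one attempt and no reset: what is moved stays moved. The work goes in short steps, Python scripts to look and compute and a shell command to move; the robot and the scene stay as the last step left them, time stands still between calls to the robot, and variables do not carry over. Pictures are saved under pics/ and viewed, at most 10 in all, crops included, and the job is handed in when it is done.

```bash
ls; mkdir -p pics
python3 - <<'E'
from rig import r
import cv2,numpy as np
for n in("top","scene"):
    cv2.imwrite(f"pics/{n}0.png",r.grab_frame(n)[:,:,::-1])
    c=r.camera_info(n);print(n,c)
print(r.camera_info("wrist"));print(r.sense())
E
```

```text
pics
top {'K': array([[435.30964645,   0.        , 315.44614579],
       [  0.        , 435.30964645, 237.7174617 ],
       [  0.        ,   0.        ,   1.        ]]), 'rvec': array([ 2.16890731, -2.16673162,  0.09945702]), 'tvec': array([   8.84544313,  538.70190258, 1155.60741195])}
scene {'K': array([[613.78611938,   0.        , 314.42593727],
       [  0.        , 613.78611938, 233.57559928],
       [  0.        ,   0.        ,   1.        ]]), 'rvec': array([ 0.91022458,  2.73385246, -0.77241573]), 'tvec': array([ 445.04522218, -212.5895522 , 1634.96040408])}
{'K': array([[360.12423255,   0.        , 325.5560652 ],
       [  0.        , 360.12423255, 236.70806818],
       [  0.        ,   0.        ,   1.        ]]), 'mount': array([[-4.15935124e-04, -9.62661650e-01, -2.70707174e-01,
         6.90614739e+01],
       [ 9.99999873e-01, -4.77189202e-04,  1.60456306e-04,
         7.34635823e-01],
       [-2.83643673e-04, -2.70707073e-01,  9.62661727e-01,
        -1.43404289e+02],
       [ 0.00000000e+00,  0.00000000e+00,  0.00000000e+00,
         1.00000000e+00]])}
{'clock': 0.1, 'qpos': array([-1.15940882e+00,  3.53603657e-01,  1.63406724e+00,  7.40161872e-06,
        1.15520797e+00, -2.41255117e-03]), 'qvel': array([ 9.40010406e-04, -1.47059849e-03, -1.38236229e-03, -2.91767430e-05,
        1.14102780e-03, -1.14089693e-03]), 'joint_efforts': array([-2.27887685e-03, -6.06357694e+01, -3.42819393e+01, -1.43764182e-04,
        3.84537314e-03, -3.44415866e-06]), 'eef_pos': array([ 251.12773621, -571.8520775 ,  230.61809026]), 'tcp_rot': array([-3.14030646e+00, -9.87077610e-06,  4.13797060e-01]), 'contact_force': array([-0.26740363, -0.560032  , -0.75167089]), 'wrist_torque': array([-0.03648973,  0.01005663,  0.01214037]), 'grasp_force': 0.0, 'opening': 0.9969215589603558}
```

View pics/top0.png

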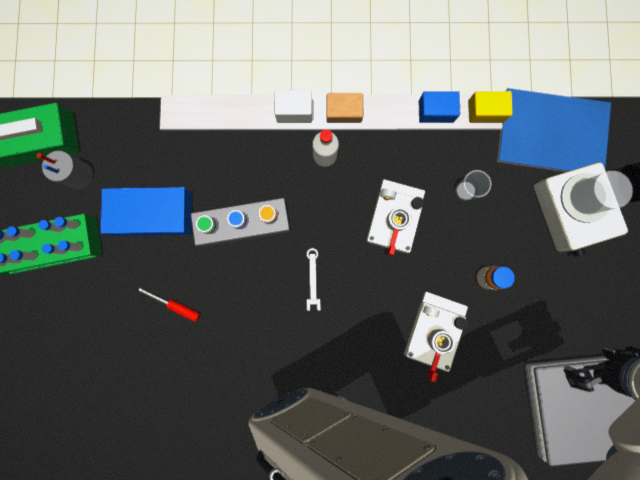

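View pics/scene0.png

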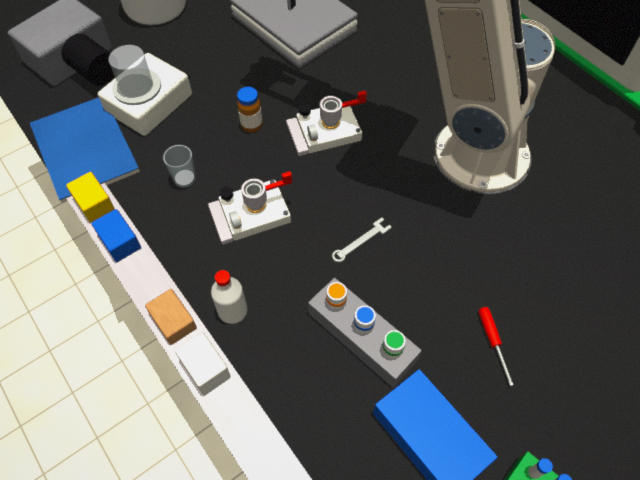

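Manifold candidates in the top view are (399,218) and (440,340). Image left is the robot's +y, so the one at (399,218) is farther left and fits the description. The green cartridge is the disc at (204,224), since the other discs are blue (235,218) and orange (267,213). I'll measure them and check with an enlarged crop.

```bash
cat > h.py <<'E'
from rig import r
import cv2,numpy as np
from scipy.spatial.transform import Rotation as R
def cam(n,s=None):
    c=r.camera_info(n);K=c["K"]
    if n=="wrist":
        M=c["mount"];Rt=R.from_euler("xyz",s["tcp_rot"]).as_matrix()
        return K,Rt@M[:3,:3],Rt@M[:3,3]+s["eef_pos"]
    A=cv2.Rodrigues(c["rvec"])[0];return K,A.T,-A.T@c["tvec"]
def ray(C,uv,z):
    K,A,o=C;d=A@np.linalg.solve(K,[uv[0],uv[1],1]);return o+d*(z-o[2])/d[2]
def proj(C,p):
    K,A,o=C;q=K@A.T@(np.array(p)-o);return q[:2]/q[2]
def hsv(im):return cv2.cvtColor(im,cv2.COLOR_RGB2HSV)
def blobs(m,amin=30):
    n,l,s,c=cv2.connectedComponentsWithStats(m.astype(np.uint8));
    return [(s[i,4],c[i],s[i,:4]) for i in range(1,n) if s[i,4]>=amin]
def totool(s,dw):  # world delta(mm)->tool axes units
    return R.from_euler("xyz",s["tcp_rot"]).inv().apply(dw)/200
E
python3 - <<'E'
from h import *
np.set_printoptions(precision=1,suppress=True)
C=cam("top");im=cv2.imread("pics/top0.png")[:,:,::-1].copy();H=hsv(im);h,s,v=[H[:,:,i].astype(int) for i in range(3)]
box=lambda x0,x1,y0,y1:(lambda m:(m.__setitem__((slice(y0,y1),slice(x0,x1)),1),m)[1])(np.zeros((480,640),bool))
for n,m,z in(("green",(h>45)&(h<85)&(s>120)&(v>60)&box(190,290,195,245),118),("blue",(h>100)&(h<125)&(s>120)&(v>60)&box(215,290,195,240),118),("orange",(h>8)&(h<25)&(s>120)&(v>60)&box(190,290,195,245),118),
 ("red",((h<8)|(h>172))&(s>120)&(v>60)&box(370,470,200,390),112)):
    for a,c,b in blobs(m,15):print(n,a,c,b,ray(C,c,z))
S=cam("scene");ims=cv2.imread("pics/scene0.png")[:,:,::-1].copy();H=hsv(ims);h,s,v=[H[:,:,i].astype(int) for i in range(3)]
for n,m,z in(("green",(h>45)&(h<85)&(s>120)&(v>60)&box(380,410,325,360),116),("red",((h<8)|(h>172))&(s>120)&(v>60)&box(260,375,85,190),112)):
    for a,c,b in blobs(m,15):print("sc",n,a,c,b,ray(S,c,z))
print("mouthA",ray(C,(400,218),106),"B",ray(C,(441,341),106), "mouthA scene",ray(S,(255,186),106))
A=cv2.resize(im[170:270,355:455],(400,400),interpolation=3);B=cv2.resize(im[180:280,180:280],(400,400),interpolation=3)
cv2.imwrite("pics/crop.png",np.hstack([B,A])[:,:,::-1])
E
```

```text
green 136 [203.9 223.2] [198 217  13  13] [566.3 289.7 118. ]
blue 140 [235.1 218. ] [229 212  13  13] [579.3 211.3 118. ]
orange 142 [266.6 212.8] [260 207  14  13] [592.7 132.  118. ]
red 140 [392.7 243.2] [388 229  11  27] [ 516.6 -185.2  112. ]
red 187 [433.8 368.8] [428 353  12  30] [ 208.8 -280.6  112. ]
sc green 207 [394.5 339.5] [387 332  16  16] [565.  288.2 116. ]
sc green 15 [388.7 352.7] [384 349  10   7] [592.4 302.6 116. ]
sc red 213 [356.1  99.2] [342  90  25  18] [ 213.8 -275.1  112. ]
sc red 226 [281.1 180.7] [265 171  27  19] [ 518.6 -178.8  112. ]
mouthA [ 581.3 -205.9  106. ] B [ 274.8 -301.6  106. ] mouthA scene [ 574.8 -207.4  106. ]
```

View pics/crop.png

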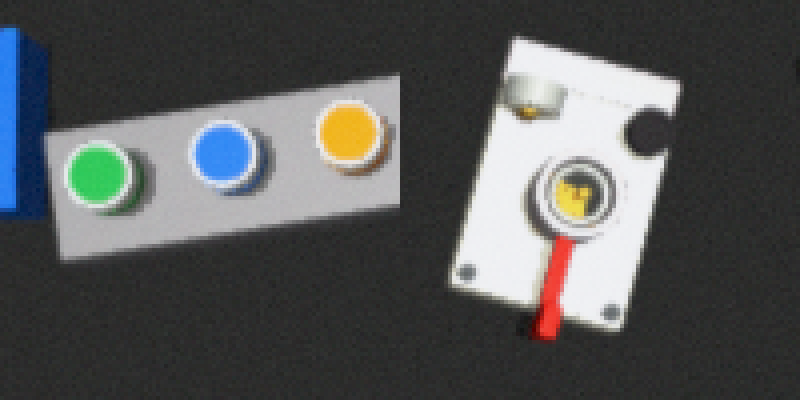

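The crop shows the green disc at crop (98,175), at the end of the rack beside the blue box. The chosen manifold has its mouth at crop (579,195) and its fin at (545,325). The rack spacing comes out at 80 mm and the mouth-to-fin distance is plausible. Now I move to above the green cartridge.

```bash
a='[[[0.2,-0.2,-0.2,0,0,0],[0.4,-0.4,-0.2,0,0,0],[0.6,-0.6,-0.2,0,0,0],[0.79,-0.83,-0.2,0,0,0],[0.79,-0.83,-0.2,0,0,0],[0.79,-0.83,-0.2,0,0,0],[0.79,-0.83,-0.2,0,0,0]]]'; python3 -m inch '[[[0.2,-0.2,-0.2,0,0,0],[0.4,-0.4,-0.2,0,0,0],[0.6,-0.6,-0.2,0,0,0],[0.79,-0.83,-0.2,0,0,0],[0.79,-0.83,-0.2,0,0,0],[0.79,-0.83,-0.2,0,0,0],[0.79,-0.83,-0.2,0,0,0],[0.79,-0.83,-0.2,0,0,0]]]' 1 60
python3 -m inch '[[[0.79,-0.83,0,0,0,0],[0.79,-0.83,0,0,0,0],[0.79,-0.83,0,0,0,0],[0.79,-0.83,0,0,0,0],[0.79,-0.83,0,0,0,0],[0.79,-0.83,0,0,0,0],[0.79,-0.83,0,0,0,0],[0.79,-0.83,0,0,0,0]]]'
python3 -m inch '[[[0.79,-0.83,0,0,0,0],[0.79,-0.83,0,0,0,0],[0.79,-0.83,0,0,0,0],[0.79,-0.83,0,0,0,0],[0.79,-0.83,0,0,0,0],[0.79,-0.83,0,0,0,0],[0.79,-0.83,0,0,0,0],[0.79,-0.83,0,0,0,0]]]'
cat >> h.py <<'E'
def plan(target,yaw=None):
    s=r.sense();dw=np.array(target)-s["eef_pos"]
    print("t",s["clock"],"at",s["eef_pos"].round(1),"rot",s["tcp_rot"].round(3),"F",s["contact_force"].round(1),"op",round(s["opening"],3),"gf",round(s["grasp_force"],1))
    print("shift",totool(s,dw).round(4))
    if yaw is not None:
        T=R.from_euler("xyz",[np.pi,0,yaw]);C=R.from_euler("xyz",s["tcp_rot"]);print("turn",((C.inv()*T).as_rotvec()/np.pi).round(4))
E
python3 -c "
from h import *
plan([566,290,271],1.737)"
```

```text
clock: 0.77
eef_pos: [329.6, -355.5, 271.4]
tcp_rot: [3.141, -0.0, 0.416]
contact_force: [0.6, 0.3, -0.2]
opening: 1.0
grasp_force: 0.0
clock: 1.43
eef_pos: [407.6, -141.3, 271.2]
tcp_rot: [3.141, 0.0, 0.416]
contact_force: [-0.9, -0.5, 0.3]
opening: 0.999
grasp_force: 0.0
clock: 2.1
eef_pos: [485.7, 73.5, 270.8]
tcp_rot: [3.141, 0.001, 0.414]
contact_force: [0.7, 0.1, 0.3]
opening: 0.998
grasp_force: 0.0
t 2.1 at [485.7  73.5 270.8] rot [3.141e+00 1.000e-03 4.140e-01] F [0.7 0.1 0.3] op 0.998 gf 0.0
shift [ 0.8033 -0.829  -0.0021]
turn [-1.00e-04  4.00e-04 -4.21e-01]
```

```bash
python3 -m inch '[[[0.8,-0.83,0,0,0,-0.3],[0.8,-0.83,0,0,0,-0.3],[0.8,-0.83,0,0,0,-0.3],[0.8,-0.83,0,0,0,-0.3],[0.8,-0.83,0,0,0,-0.3],[0.8,-0.83,0,0,0,-0.3],[0.8,-0.83,0,0,0,-0.3],[0.8,-0.83,0,0,0,-0.3]]]'
python3 -m inch '[[[0,0,0.2,0,0,-0.121],[0,0,0.2,0,0,-0.121],[0,0,0.2,0,0,-0.121],[0,0,0.2,0,0,-0.121],[0,0,0.2,0,0,-0.121],[0,0,0.2,0,0,-0.121]]]'
cat > look.py <<'E'
from h import *
s=r.sense();im=r.grab_frame("wrist");cv2.imwrite("pics/w1.png",im[:,:,::-1]);C=cam("wrist",s)
H=hsv(im);h,sa,v=[H[:,:,i].astype(int) for i in range(3)]
for n,m in(("green",(h>45)&(h<85)&(sa>120)&(v>60)),("blue",(h>100)&(h<125)&(sa>120)&(v>60)),("or",(h>8)&(h<25)&(sa>140)&(v>60))):
    for a,c,b in blobs(m,200):print(n,a,c.round(1),b,ray(C,c,118).round(1))
plan([566,290,72],1.737)
E
python3 look.py
```

```text
clock: 2.77
eef_pos: [566.0, 289.3, 270.5]
tcp_rot: [-3.141, 0.001, 1.363]
contact_force: [-0.7, -0.5, -0.1]
opening: 0.998
grasp_force: 0.0
clock: 3.27
eef_pos: [565.6, 289.2, 231.6]
tcp_rot: [3.141, 0.0, 1.731]
contact_force: [-0.4, 0.2, -0.5]
opening: 0.999
grasp_force: 0.0
green 1641 [326.6 232.2] [303 210  48  46] [567.2 288.5 118. ]
blue 22993 [407.9  72.6] [321   0 181 159] [602.6 404.3 118. ]
blue 276 [326.1 294.8] [302 288  50  24] [574.8 238.8 118. ]
blue 1391 [327.2 329.1] [305 310  45  40] [580.5 209.4 118. ]
or 379 [327.7 375.7] [304 368  48  25] [587.8 166.7 118. ]
or 240 [327.  400.8] [311 396  33  10] [591.3 142.  118. ]
t 3.3167 at [565.4 289.6 231.7] rot [ 3.141 -0.     1.732] F [ 0.1 -0.4 -0.9] op 1.002 gf 0.0
shift [0.0015 0.0026 0.7983]
turn [ 0.0002 -0.     -0.0017]
```

View pics/w1.png

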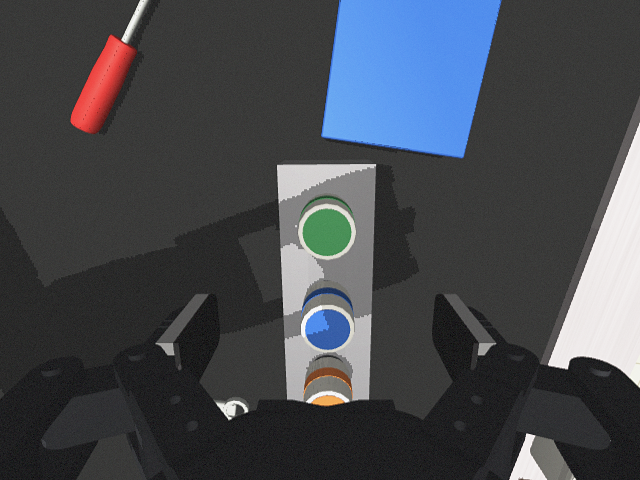

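The wrist view shows the green disc at (327,232), the blue box edge at row ~150 clear of the fingers, and open space on both sides. The gripper is centred within about 2 mm, so I go down and close.

```bash
python3 -m inch '[[[-0.004,0.008,0.2,0,0,-0.002],[-0.004,0.008,0.35,0,0,-0.002],[-0.004,0.008,0.5,0,0,-0.002],[-0.004,0.008,0.6,0,0,-0.002],[-0.004,0.008,0.7,0,0,-0.002],[-0.004,0.008,0.76,0,0,-0.002],[-0.004,0.008,0.798,0,0,-0.002],[-0.004,0.008,0.798,0,0,-0.002]]]'
python3 -m inch '[[[0,0,0,0,0,0],[0,0,0,0,0,0],[0,0,0,0,0,0],[0,0,0,0,0,0],[0,0,0,0,0,0],[0,0,0,0,0,0],[0,0,0,0,0,0],[0,0,0,0,0,0]]]' -1 60
python3 -m inch '[[[0,0,0,0,0,0],[0,0,0,0,0,0],[0,0,0,0,0,0],[0,0,0,0,0,0]]]'
```

```text
clock: 3.98
eef_pos: [566.0, 289.7, 70.6]
tcp_rot: [-3.14, 0.001, 1.742]
contact_force: [-0.3, 0.1, -0.2]
opening: 1.003
grasp_force: 0.0
clock: 4.65
eef_pos: [567.2, 290.5, 73.2]
tcp_rot: [3.14, -0.001, 1.743]
contact_force: [-2.2, -0.1, 5.7]
opening: 0.502
grasp_force: 60.2
clock: 4.98
eef_pos: [567.2, 290.5, 73.2]
tcp_rot: [3.14, -0.001, 1.743]
contact_force: [-0.1, -0.6, 5.3]
opening: 0.502
grasp_force: 60.2
```

```bash
python3 -m inch '[[[0,0,-0.1,0,0,0],[0,0,-0.25,0,0,0],[0,0,-0.4,0,0,0],[0,0,-0.6,0,0,0],[0,0,-0.75,0,0,0],[0,0,-0.9,0,0,0],[0,0,-0.9,0,0,0],[0,0,-0.9,0,0,0]]]'
python3 - <<'E'
from h import *
s=r.sense();im=r.grab_frame("wrist");cv2.imwrite("pics/w2.png",im[:,:,::-1]);C=cam("wrist",s)
H=hsv(im);h,sa,v=[H[:,:,i].astype(int) for i in range(3)]
for a,c,b in blobs((h>45)&(h<85)&(sa>120)&(v>60),200):
  p=ray(C,c,118+s["eef_pos"][2]-73.2);print(a,c.round(1),p.round(1),"tool",totool(s,p-s["eef_pos"])*200)
plan([580,-206,253],1.737)
E
```

```text
clock: 5.65
eef_pos: [567.3, 290.5, 254.0]
tcp_rot: [3.138, -0.001, 1.743]
contact_force: [-0.6, -0.8, -4.2]
opening: 0.498
grasp_force: 62.7
931 [326.2 279.8] [563.2 317.3 298.8] tool [ 27.11334111   0.69491971 -44.7635894 ]
8224 [325.7 361.4] [567.8 290.  298.8] tool [ -0.54320292   0.53569628 -44.79892234]
t 5.7 at [566.3 290.  251.9] rot [ 3.141 -0.     1.743] F [ 0.4  0.4 -3.1] op 0.5 gf 62.7
shift [-2.4551 -0.3568 -0.006 ]
turn [ 0.0002 -0.0001  0.0018]
```

Held, centred on the TCP. The wrist camera sees ahead along tool +x (world +y), so I overshoot past the mouth to about y=-266 to look at it without occlusion.

```bash
python3 -m inch '[[[-0.1,-0.015,0,0,0,0],[-0.25,-0.037,0,0,0,0],[-0.42,-0.062,0,0,0,0],[-0.6,-0.09,0,0,0,0],[-0.78,-0.116,0,0,0,0],[-0.92,-0.136,0,0,0,0],[-0.92,-0.136,0,0,0,0]]]'
python3 -m inch '[[[-0.15,-0.022,0,0,0,0],[-0.3,-0.045,0,0,0,0],[-0.46,-0.068,0,0,0,0],[-0.62,-0.092,0,0,0,0],[-0.78,-0.116,0,0,0,0],[-0.92,-0.136,0,0,0,0],[-0.92,-0.136,0,0,0,0]]]'
python3 -m inch '[[[-0.15,-0.022,0,0,0,0],[-0.3,-0.045,0,0,0,0],[-0.46,-0.068,0,0,0,0],[-0.62,-0.092,0,0,0,0],[-0.78,-0.116,0,0,0,0],[-0.91,-0.136,0,0,0,0],[-0.91,-0.136,0,0,0,0],[-0.91,-0.136,0,0,0,0]]]'
python3 - <<'E'
from h import *
s=r.sense();im=r.grab_frame("wrist");cv2.imwrite("pics/w3.png",im[:,:,::-1]);C=cam("wrist",s)
print(proj(C,[580,-206,106]),proj(C,[580,-206,100]),proj(C,[496,-185,120]))
plan([580,-266,253],1.737)
E
```

```text
clock: 6.28
eef_pos: [569.8, 99.2, 249.5]
tcp_rot: [-3.137, 0.002, 1.74]
contact_force: [0.4, 0.5, -3.2]
opening: 0.502
grasp_force: 62.7
clock: 6.87
eef_pos: [574.8, -85.9, 249.7]
tcp_rot: [-3.138, 0.001, 1.74]
contact_force: [-0.8, 0.5, -3.3]
opening: 0.505
grasp_force: 62.7
clock: 7.53
eef_pos: [579.3, -266.2, 249.6]
tcp_rot: [-3.139, -0.002, 1.741]
contact_force: [-0.7, 1.2, -3.1]
opening: 0.497
grasp_force: 62.7
[339.20347863 147.52127235] [338.93991643 147.2857007 ] [228.90667681  97.64750678]
t 7.5833 at [ 579.4 -265.1  249.8] rot [-3.139e+00 -2.000e-03  1.742e+00] F [ 0.   0.  -1.8] op 0.502 gf 62.7
shift [-0.0047  0.0022 -0.0158]
turn [-0.0007 -0.0007  0.0015]
```

View pics/w3.png

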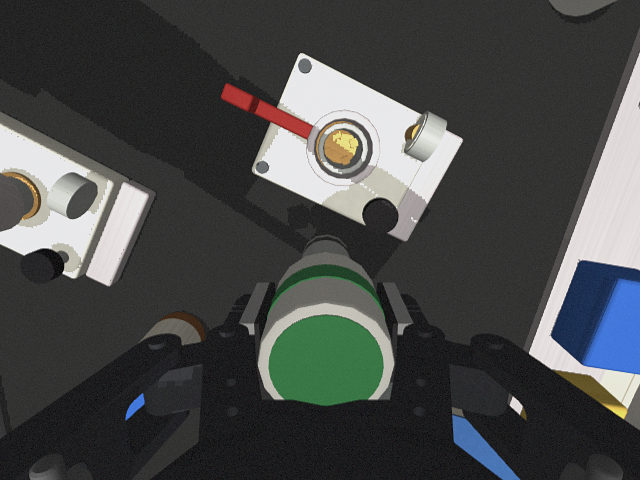

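The wrist view shows the coupler at about (343,147), its red fin at about (236,97), and the cartridge nose at (325,240). I'll fit the circles.

Run:
```python
from h import *
s=r.sense();C=cam("wrist",s);im=cv2.imread("pics/w3.png");x0,y0=280,85
g=cv2.resize(cv2.cvtColor(im,6)[y0:210,x0:405],None,fx=4,fy=4,interpolation=cv2.INTER_CUBIC)
for R0,R1 in((60,76),(80,92),(92,108),(108,124),(124,140),(140,160)):
    c=cv2.HoughCircles(g,cv2.HOUGH_GRADIENT_ALT,1.5,10,param1=150,param2=0.6,minRadius=R0,maxRadius=R1)
    if c is not None:
        for u,v,q in c.reshape(-1,3)[:3]:
            uv=(x0+(u+.5)/4-.5,y0+(v+.5)/4-.5);print(np.round(uv,1),"r",q/4,[ray(C,uv,z).round(1)[:2] for z in(100,106)], q/4*(C[2][2]-103)/360)
H=hsv(im[:,:,::-1].copy());h,sa,v=[H[:,:,i].astype(int) for i in range(3)]
for a,c,b in blobs(((h<6)|(h>172))&(sa>140)&(v>50),200):print("red",a,c,b)
vis=g.copy();cv2.imwrite("pics/w3c.png",vis)
```

```text
[340.4 147.2] r 17.440702 [array([ 581.2, -204.7]), array([ 580.9, -204.6])] 14.068695067265732
[333.2 139.8] r 16.848755 [array([ 574.6, -200. ]), array([ 574.5, -200. ])] 13.591195397503613
[339.2 138.6] r 17.499847 [array([ 579.1, -198.4]), array([ 578.9, -198.4])] 14.116404877318395
[339.6 141.6] r 21.39785 [array([ 579.8, -200.6]), array([ 579.6, -200.5])] 17.26076276596952
[340.4 146.1] r 25.294493 [array([ 581. , -203.9]), array([ 580.8, -203.8])] 20.404023647475384
[335.1 160. ] r 25.046627 [array([ 578.9, -215.2]), array([ 578.6, -214.8])] 20.204080632680533
[343.  148.8] r 29.278625 [array([ 583.5, -205.5]), array([ 583.2, -205.4])] 23.61785916818649
[351.6 146.1] r 28.756838 [array([ 589.8, -202.4]), array([ 589.4, -202.3])] 23.196954604779854
[346.  137.5] r 28.578156 [array([ 584.2, -196.7]), array([ 583.9, -196.7])] 23.052818943663944
[339.2 144.2] r 33.018467 [array([ 579.9, -202.6]), array([ 579.7, -202.5])] 26.63463497198526
[347.5 149.1] r 32.86901 [array([ 587. , -205.2]), array([ 586.6, -205. ])] 26.51407496372616
[341.9 146.1] r 37.507862 [array([ 582.2, -203.7]), array([ 581.9, -203.6])] 30.25604480377961
red 1526 [264.08584535 110.02096986] [221  83  92  56]
```

View pics/w3c.png

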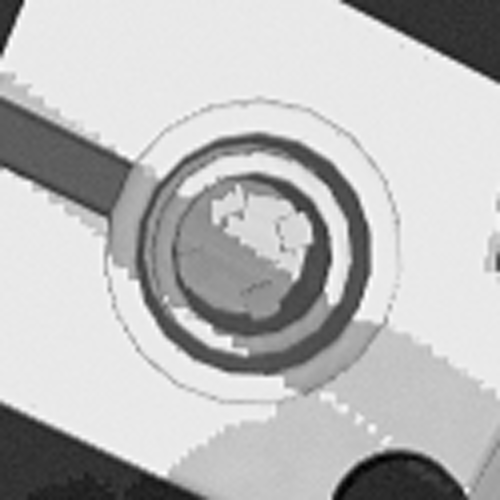

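The bore centre is at crop (251,251), i.e. pixel (342.4,147.4), and the sleeve circle agrees. The mouth is at about (582.8,-204.5), within 2 mm of the top view estimate. I move over it and then down, leaving the nose just above the rim.

```bash
python3 -m inch '[[[0.1,0.022,0,0,0,0],[0.2,0.044,0,0,0,0],[0.298,0.066,0,0,0,0],[0.298,0.066,0.1,0,0,0],[0.298,0.066,0.2,0,0,0],[0.298,0.066,0.3,0,0,0],[0.298,0.066,0.37,0,0,0],[0.298,0.066,0.37,0,0,0]]]'
python3 - <<'E'
from h import *
s=r.sense();im=r.grab_frame("wrist");C=cam("wrist",s)
b=r.grab_frame("scene");t=r.grab_frame("top")
plan([582.8,-204.5,180],1.737)
for n,q in(("scene",b),("top",t)):
  print(n,proj(cam(n),[582.8,-204.5,100]))
a=cv2.resize(b[130:230,205:305],(400,400),interpolation=3);d=cv2.resize(im[100:340,220:460],(400,400),interpolation=3)
cv2.imwrite("pics/w4.png",np.hstack([a,d])[:,:,::-1])
E
```

```text
clock: 8.25
eef_pos: [580.7, -202.2, 173.9]
tcp_rot: [-3.136, -0.004, 1.744]
contact_force: [-0.5, -0.6, -2.6]
opening: 0.503
grasp_force: 62.5
t 8.4 at [ 583.3 -203.9  178.2] rot [ 3.141 -0.     1.744] F [-0.6  0.1 -2.9] op 0.501 gf 62.5
shift [-0.0023 -0.0031 -0.0091]
turn [ 0.0001 -0.      0.0021]
scene [253.11971377 189.90716961]
top [399.01135593 217.76642748]
```

View pics/w4.png

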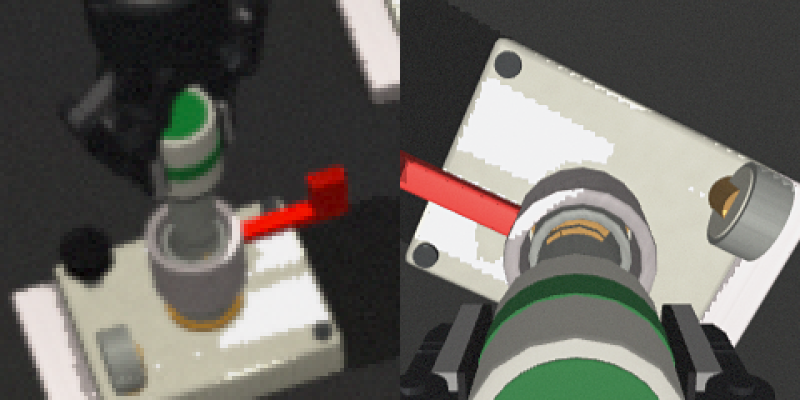

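The left (scene) half shows the nose over the ring. In the right (wrist) half the cartridge axis (576) lines up with the ring centre (580). I lower slowly.

```bash
python3 -m inch '[[[0,0,0.03,0,0,0],[0,0,0.06,0,0,0],[0,0,0.09,0,0,0],[0,0,0.12,0,0,0],[0,0,0.15,0,0,0],[0,0,0.18,0,0,0],[0,0,0.21,0,0,0],[0,0,0.21,0,0,0]]]'
python3 -m inch '[[[0,0,0,0,0,0],[0,0,0,0,0,0],[0,0,0,0,0,0]]]'
python3 -c "
from h import *
plan([582.8,-204.5,131],1.737)"
```

```text
clock: 9.07
eef_pos: [582.2, -204.6, 134.1]
tcp_rot: [-3.14, -0.001, 1.743]
contact_force: [-0.8, -0.7, -3.5]
opening: 0.502
grasp_force: 62.5
clock: 9.32
eef_pos: [583.3, -204.9, 136.1]
tcp_rot: [3.141, 0.0, 1.743]
contact_force: [0.6, 0.2, -2.6]
opening: 0.504
grasp_force: 62.5
t 9.3167 at [ 583.3 -204.9  136.1] rot [3.141 0.    1.743] F [ 0.6  0.2 -2.6] op 0.504 gf 62.5
shift [ 0.0023 -0.0021  0.0253]
turn [0.0002 0.0001 0.0018]
```

```bash
python3 -m inch '[[[0,0,0.008,0,0,0],[0,0,0.016,0,0,0],[0,0,0.016,0,0,0],[0,0,0.016,0,0,0]]]'
python3 -m inch '[[[0,0,0.007,0,0,0],[0,0,0.007,0,0,0],[0,0,0.007,0,0,0],[0,0,0.007,0,0,0]]]'
python3 -m inch '[[[0,0,0.007,0,0,0],[0,0,0.007,0,0,0],[0,0,0.007,0,0,0],[0,0,0.007,0,0,0]]]'
```

```text
clock: 9.65
eef_pos: [582.9, -204.8, 132.4]
tcp_rot: [-3.141, -0.0, 1.743]
contact_force: [-0.2, 0.0, -2.9]
opening: 0.501
grasp_force: 62.5
clock: 9.98
eef_pos: [583.0, -204.8, 131.1]
tcp_rot: [-3.142, -0.0, 1.743]
contact_force: [-0.1, -0.7, -3.2]
opening: 0.502
grasp_force: 62.5
clock: 10.32
eef_pos: [583.3, -204.9, 130.6]
tcp_rot: [3.141, 0.0, 1.743]
contact_force: [-1.4, 1.2, 5.1]
opening: 0.501
grasp_force: 63.6
```

It is standing on the catches, so I open.

```bash
python3 -m inch '[[[0,0,0,0,0,0],[0,0,0,0,0,0],[0,0,0,0,0,0],[0,0,0,0,0,0],[0,0,0,0,0,0],[0,0,0,0,0,0],[0,0,0,0,0,0],[0,0,0,0,0,0]]]' 1
python3 -m inch '[[[0,0,-0.1,0,0,0],[0,0,-0.2,0,0,0],[0,0,-0.35,0,0,0],[0,0,-0.5,0,0,0],[0,0,-0.6,0,0,0],[0,0,-0.6,0,0,0],[0,0,-0.6,0,0,0],[0,0,-0.6,0,0,0]]]'
python3 - <<'E'
from h import *
s=r.sense();im=r.grab_frame("wrist");C=cam("wrist",s);cv2.imwrite("pics/w5.png",im[:,:,::-1])
H=hsv(im);h,sa,v=[H[:,:,i].astype(int) for i in range(3)]
for a,c,b in blobs((h>45)&(h<85)&(sa>120)&(v>60),200):print("g",a,c.round(1),ray(C,c,175.5).round(1))
for a,c,b in blobs(((h<6)|(h>172))&(sa>140)&(v>50),200):print("red",a,c,b)
plan([582.8,-204.5,250])
E
```

```text
clock: 10.98
eef_pos: [583.0, -204.8, 129.6]
tcp_rot: [-3.142, -0.0, 1.743]
contact_force: [-0.5, 0.6, 0.2]
opening: 1.001
grasp_force: 0.0
clock: 11.65
eef_pos: [582.5, -204.6, 248.9]
tcp_rot: [-3.141, -0.001, 1.743]
contact_force: [0.4, 0.3, -0.6]
opening: 1.002
grasp_force: 0.0
g 2262 [326.5 251.1] [ 584.  -206.8  175.5]
red 1556 [249.26670951 187.12660668] [208 166  90  47]
t 11.7 at [ 582.2 -204.5  248.3] rot [-3.140e+00 -1.000e-03  1.743e+00] F [ 0.2  0.4 -0.5] op 0.999 gf 0.0
shift [-0.0005  0.0027 -0.0084]
```

View pics/w5.png

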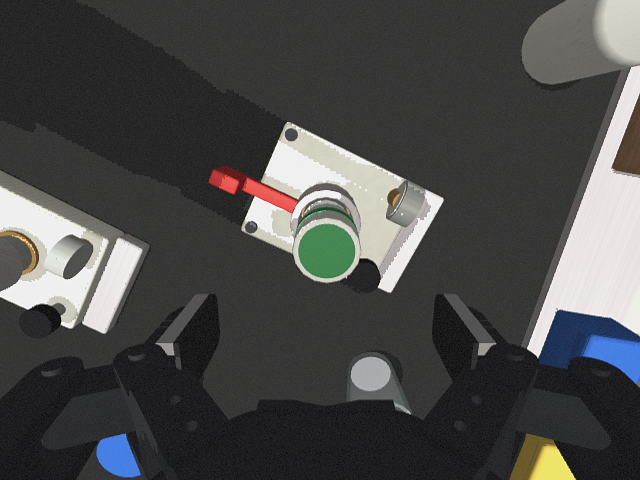

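The cartridge stands upright in the coupler, disc at (327,251) and within 3 mm of the mouth axis. The fin is at about (227,181). I'll separate the brighter top face to locate it.

Run:
```python
from h import *
s=r.sense();C=cam("wrist",s);im=cv2.imread("pics/w5.png")[:,:,::-1].copy()
x0,y0=200,155
a=cv2.resize(im[y0:y0+60,x0:x0+100],(800,480),interpolation=cv2.INTER_NEAREST);cv2.imwrite("pics/fin.png",a[:,:,::-1])
m=np.array([582.8,-204.5])
H=hsv(im);h,sa,v=[H[:,:,i].astype(int) for i in range(3)]
red=((h<6)|(h>172))&(sa>120)&(v>40)
print(np.percentile(v[165:195,208:245][red[165:195,208:245]],[5,25,50,75,95]))
for t in(150,180,200,215):
  for A,c,b in blobs(red&(v>t),40):
    p=ray(C,c,120)[:2]-m;print(t,A,c.round(1),b,(p+m).round(1),"d",np.hypot(*p).round(1),"ang",np.arctan2(p[1],p[0]).round(3))
T=cam("top");p=ray(T,(391.5,250.5),120)[:2];print(p,np.hypot(*(p-m)))
```

```text
[ 86.  95. 174. 234. 237.]
150 413 [223.6 181.5] [209 170  30  24] [ 501.2 -183.3] d 84.3 ang 2.887
150 757 [269.  194.9] [242 178  56  35] [ 536.2 -187.5] d 49.6 ang 2.792
180 334 [225.1 182.1] [210 172  29  22] [ 502.3 -183.6] d 83.1 ang 2.887
180 726 [269.3 195.1] [243 178  54  35] [ 536.3 -187.6] d 49.4 ang 2.793
200 219 [228.9 184.1] [219 175  20  19] [ 505.3 -184.5] d 80.0 ang 2.89
200 690 [269.7 195.4] [244 178  53  35] [ 536.7 -187.8] d 49.0 ang 2.794
215 213 [228.8 184.1] [219 175  20  19] [ 505.2 -184.6] d 80.1 ang 2.891
215 677 [269.7 195.4] [244 178  53  35] [ 536.7 -187.8] d 49.0 ang 2.794
[ 497.62076464 -180.6472549 ] 88.45595280090076
```

View pics/fin.png

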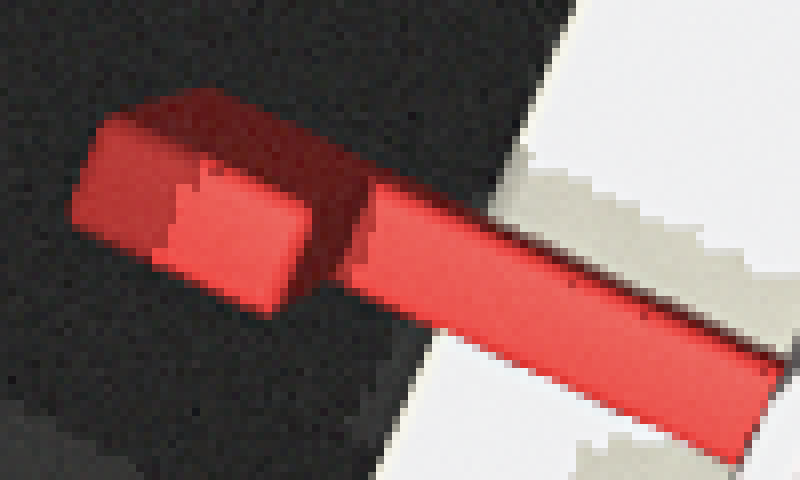

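Fin top face corners in the crop are (107,120), (312,210), (270,318) and (70,225). That puts its centre at about (501,-184), 84 mm from the axis against the stated 85 mm. I'll push it down with shut fingers, going over at height first.

```bash
python3 -m inch '[[[0.05,-0.12,0,0,0,0],[0.11,-0.25,0,0,0,0],[0.171,-0.383,0,0,0,0],[0.171,-0.383,0,0,0,0],[0.171,-0.383,0,0,0,0],[0.171,-0.383,0,0,0,0],[0.171,-0.383,0,0,0,0],[0.171,-0.383,0,0,0,0]]]' -1
python3 -m inch '[[[0,0,0.12,0,0,0],[0,0,0.24,0,0,0],[0,0,0.36,0,0,0],[0,0,0.48,0,0,0],[0,0,0.56,0,0,0],[0,0,0.6,0,0,0],[0,0,0.6,0,0,0],[0,0,0.6,0,0,0]]]'
python3 - <<'E'
from h import *
plan([501.2,-183.9,101])
cv2.imwrite("pics/w6.png",r.grab_frame("wrist")[:,:,::-1])
E
```

```text
clock: 12.37
eef_pos: [502.5, -184.4, 249.4]
tcp_rot: [-3.142, -0.0, 1.743]
contact_force: [0.0, 0.6, 0.7]
opening: 0.001
grasp_force: 0.0
clock: 13.03
eef_pos: [502.2, -184.3, 129.8]
tcp_rot: [-3.141, -0.0, 1.743]
contact_force: [0.0, -0.2, 1.0]
opening: -0.004
grasp_force: 0.0
t 13.0333 at [ 502.2 -184.3  129.8] rot [-3.141 -0.     1.743] F [ 0.  -0.2  1. ] op -0.004 gf 0.0
shift [ 0.0028 -0.0044  0.1439]
```

View pics/w6.png

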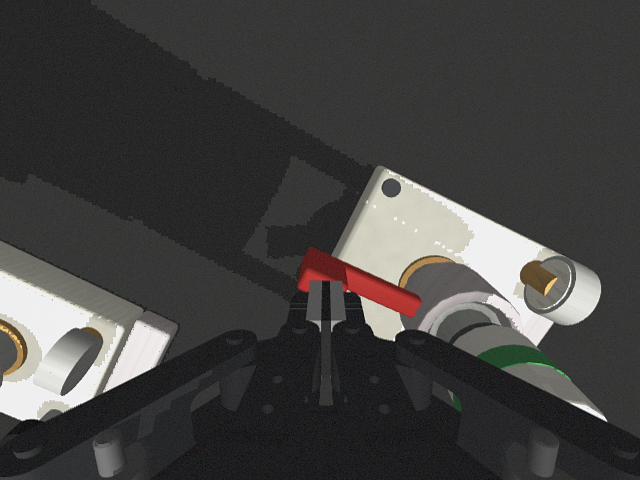

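The shut tips are over the fin at (325,285). The cartridge is at the lower right, close to the finger links, so I turn the tool +66° to point the links across the handle, away from the cartridge. Then I push.

```bash
python3 -m inch '[[[0,0,0,0,0,-0.367],[0,0,0,0,0,-0.367],[0,0,0,0,0,-0.367],[0,0,0,0,0,-0.367],[0,0,0,0,0,-0.367],[0,0,0,0,0,-0.367],[0,0,0,0,0,-0.367],[0,0,0,0,0,-0.367]]]'
python3 -c "
from h import *
plan([501,-184,101],2.897)"
```

```text
clock: 13.75
eef_pos: [502.8, -184.6, 131.3]
tcp_rot: [3.141, 0.003, 2.749]
contact_force: [-0.1, 0.6, 0.2]
opening: 0.001
grasp_force: 0.0
t 13.75 at [ 502.8 -184.6  131.3] rot [3.141e+00 3.000e-03 2.749e+00] F [-0.1  0.6  0.2] op 0.001 gf 0.0
shift [ 0.0098 -0.0008  0.1515]
turn [-0.      0.0009 -0.0471]
```

```bash
python3 -m inch '[[[0.008,0,0,0,0,-0.047],[0.008,0,0,0,0,-0.047],[0.008,0,0.02,0,0,-0.047],[0.008,0,0.04,0,0,-0.047],[0.008,0,0.06,0,0,-0.047],[0.008,0,0.08,0,0,-0.047],[0.008,0,0.1,0,0,-0.047],[0.008,0,0.1,0,0,-0.047]]]'
python3 -m inch '[[[0,0,0.01,0,0,0],[0,0,0.02,0,0,0],[0,0,0.03,0,0,0],[0,0,0.03,0,0,0]]]'
python3 -c "
from h import *
plan([501,-184,101],2.897)"
```

```text
clock: 14.42
eef_pos: [500.7, -183.7, 109.4]
tcp_rot: [-3.142, 0.001, 2.888]
contact_force: [0.1, 0.2, 6.6]
opening: -0.001
grasp_force: 3.2
clock: 14.75
eef_pos: [500.6, -183.7, 103.8]
tcp_rot: [-3.142, 0.001, 2.888]
contact_force: [-1.9, 0.9, 9.6]
opening: -0.001
grasp_force: 4.8
t 14.75 at [ 500.6 -183.7  103.8] rot [-3.142e+00  1.000e-03  2.888e+00] F [-1.9  0.9  9.6] op -0.001 gf 4.8
shift [-0.0021 -0.0009  0.0142]
turn [-0.      0.0002 -0.0027]
```

```bash
python3 -m inch '[[[0,0,0.008,0,0,0],[0,0,0.014,0,0,0],[0,0,0.014,0,0,0],[0,0,0.014,0,0,0],[0,0,0.014,0,0,0],[0,0,0.014,0,0,0]]]'
python3 - <<'E'
from h import *
plan([501,-184,101])
S=cam("scene");im=r.grab_frame("scene");H=hsv(im);h,sa,v=[H[:,:,i].astype(int) for i in range(3)]
for z in(175.5,158):print(z,proj(S,[582.8,-204.5,z]))
m=(h>45)&(h<85)&(sa>100)&(v>50);m[:,:200]=0;m[:, 320:]=0
for a,c,b in blobs(m,20):print(a,c,b)
E
```

```text
clock: 15.25
eef_pos: [500.6, -183.7, 101.8]
tcp_rot: [-3.142, 0.001, 2.888]
contact_force: [-3.4, 0.5, 14.8]
opening: 0.003
grasp_force: 7.8
t 15.25 at [ 500.6 -183.7  101.8] rot [-3.142e+00  1.000e-03  2.888e+00] F [-3.4  0.5 14.8] op 0.003 gf 7.8
shift [-0.0021 -0.0008  0.004 ]
175.5 [249.87515006 170.63412687]
158 [250.65361207 175.25827143]
145 [250.13103448 174.59310345] [243 169  15  12]
45 [251.24444444 187.86666667] [243 185  18   6]
```

It is at the stop (14.8 N), and the scene view puts the green disc at row 174.6 (home 175.3, standing 170.6), so it has sunk. I release by lifting.

```bash
python3 -m inch '[[[0,0,-0.02,0,0,0],[0,0,-0.05,0,0,0],[0,0,-0.08,0,0,0],[0,0,-0.12,0,0,0],[0,0,-0.2,0,0,0],[0,0,-0.35,0,0,0],[0,0,-0.5,0,0,0],[0,0,-0.6,0,0,0]]]'
python3 -m inch '[[[0,0,-0.15,0,0,0],[0,0,-0.15,0,0,0],[0,0,-0.15,0,0,0],[0.3,0,-0.15,0,0,0],[0.4,0,-0.15,0,0,0],[0.4,0,-0.15,0,0,0],[0.4,0,-0.15,0,0,0],[0.4,0,-0.15,0,0,0]]]'
python3 - <<'E'
from h import *
plan([501,-184,101])
im=r.grab_frame("scene");t=r.grab_frame("top")
f=lambda q,x,y:cv2.resize(q[y:y+80,x:x+80],(400,400),interpolation=3)
cv2.imwrite("pics/end.png",np.hstack([f(im,215,145),cv2.resize(t[60:360,150:550],(533,400))])[:,:,::-1][:,:800])
o=cv2.imread("pics/scene0.png")[:,:,::-1].copy()
for q in(o,im):
  H=hsv(q);h,sa,v=[H[:,:,i].astype(int) for i in range(3)];m=((h<8)|(h>172))&(sa>120)&(v>60);m[:,:260]=0;m[:,310:]=0;m[:160]=0;m[200:]=0
  print([(a,c.round(1),b) for a,c,b in blobs(m,15)])
E
```

```text
clock: 15.97
eef_pos: [500.6, -183.7, 223.1]
tcp_rot: [-3.141, 0.001, 2.889]
contact_force: [1.0, -0.1, 0.4]
opening: 0.0
grasp_force: 0.0
clock: 16.63
eef_pos: [422.8, -163.7, 250.4]
tcp_rot: [3.142, -0.0, 2.89]
contact_force: [0.5, -0.7, 0.1]
opening: -0.001
grasp_force: 0.0
t 16.6333 at [ 422.8 -163.7  250.4] rot [ 3.142 -0.     2.89 ] F [ 0.5 -0.7  0.1] op -0.001 gf 0.0
shift [-0.404  -0.0008  0.7469]
[(np.int32(226), array([281.1, 180.7]), array([265, 171,  27,  19], dtype=int32))]
[(np.int32(226), array([281. , 180.8]), array([265, 171,  27,  19], dtype=int32))]
```

View pics/end.png

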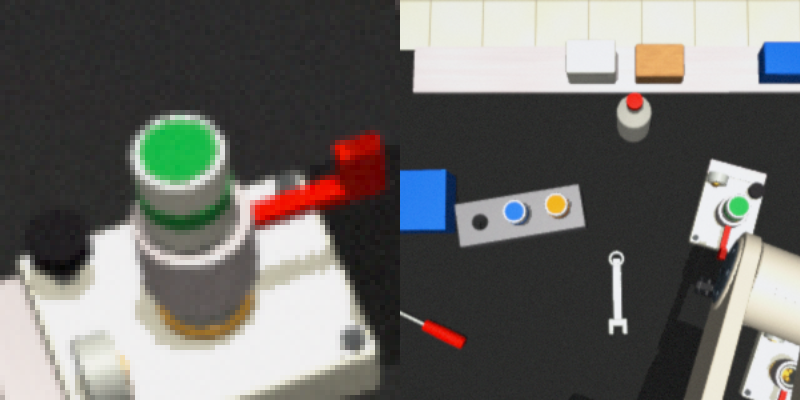

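The cartridge is home and upright in the coupler, with its collar inside the sleeve. The sleeve handle is back at its starting pixels (281,181), and the visible bystanders look undisturbed. Handing in.

```bash
python3 -c "
from rig import r
print(r.sign_off())"
```

```text
the job is handed in; nothing more can be done
None
```

The green cartridge is home in the left-hand manifold's coupler with the sleeve sprung forward again, and the job was handed in at about 17 s; sign-off gave no verdict, so the result rests on my last camera check.

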